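# Hold the articulator's upper arm level over its lower frame

### The job

The dental articulator on the bench is about to be put together. First clear the red-capped jar off its lower frame and leave it standing on the round cork coaster; then lift the loose upper arm by its balance point, which lies nearer the heavy hinge end than the middle, and hold it level about 4 cm above the lower frame, its pin over the front dish and its two hinge feet over the two rear posts. Finish while still holding it there, touching nothing else with it, and leave the orange pan, the blue bur block and the plaster model where they are.

Things in the scene. Friction and masses are not known exactly. Their poses are not given: they have to be found in the camera images.
- lower: Lower frame, fixed to the bench: grey T-shaped base 14 mm high (bar 215 x 40 along x). Steel round plate 64 mm across at x +5, top 25 mm high, on which the jar starts. Two rear posts 18 mm across, 75 high, at x -80, y +-45; one front pillar at x +80 with a 34 mm round dish, 75 high. Origin on the bench under the bar's middle; +x to the dish, z up. Matched, the upper arm's axes agree with these.
- lower_dish (a point): Centre of the top of the front dish of the lower frame, 75 mm above the bench; axes as lower.
- upper: Loose upper arm, 0.34-0.5 kg, on three feet. Aluminium beam along x, 14 wide, from 46 to 64 mm above the feet. Heavy end: two dark steel feet 26 x 20, 64 high, at x -80, y +-45, joined by a round bar; yellow outer knobs, 128 over all. Light end: pin 12 mm across at x +80, 74 high. Brass disc 48 across under the beam at x +38. Origin at foot level midway from bar to pin; +x to the pin, z up.
- upper_balance (a point): Balance point of the upper arm: on the beam's middle line at x = -41 mm of upper (towards the heavy end), at half the beam's height, 55 mm above the feet. The beam is bare for 25 mm either way along it and its sides are clear down to the bench. Axes as upper.
- upper_pin (a point): Lower tip of the pin of the upper arm, at the level of the feet; axes as upper.
- jar: Small white closed round jar with a red cap, 40 mm across, 55 mm high, 90 g. Origin at the centre of its underside, z up. It starts standing on the steel round plate of the lower frame.
- coaster: Round cork coaster, 90 mm across, 4 mm thick, fixed flat on the bench. Origin at the centre of its underside.
- pan: Open orange plastic pan, 130 x 180 x 55 mm, beyond the work. To be left alone. Origin at the centre of its underside.
- burs: Blue bur block 62 x 46 x 26 mm with six coloured burs reaching to 44 mm, standing out to one side. To be left alone. Origin at the centre of its underside.
- model: White plaster dental model, 60 x 66 x 22 mm with a row of teeth up to 30 mm, standing out to one side. To be left alone. Origin at the centre of its underside.

How it is judged:
On the way, in this order (a step that is already met when the one before it is completed fails the run):
1. the jar stands upright and released on the coaster (horizontal distance between jar and coaster below 0.025 m and height (world z) of jar below 0.009 m and angle between jar's own z axis and vertical below 0.1 rad and linear speed of jar below 0.03 m/s and contact force between the fingers and jar below 0.1 N), for 0.2 s.
2. the upper arm has been lifted clear of the bench in the gripper (height (world z) of upper_balance above 0.095 m and contact force between the fingers and upper above 1 N), for 0.1 s.
At the end, for the whole second after the job is handed in: Gripper holds the upper arm within 18 mm of its balance point; arm still, level within 0.1 rad, its middle within 18 mm and pin within 20 mm of true over the lower frame, 20-70 mm above it, not touching. Jar upright within 25 mm of the coaster's centre; pan, burs, model moved under 20 mm (horizontal distance between jar and coaster below 0.025 m and height (world z) of jar below 0.009 m and angle between each of jar, upper's own z axis and vertical below 0.1 rad and contact force between the fingers and upper above 1 N and x of the grasp point in the frame of upper_balance between -0.018 and 0.018 m and horizontal distance between upper and lower below 0.018 m and horizontal distance between upper_pin and lower_dish below 0.02 m and z of upper_pin in the frame of lower_dish between 0.02 and 0.07 m and z of upper in the frame of lower between 0.095 and 0.145 m and linear speed of upper below 0.02 m/s and angular speed of upper below 0.2 rad/s and contact force between upper and lower below 0.1 N and distance of each of pan, burs, model from where it was at the start of the episode below 0.02 m); the arm keeps its last pose, push and grip.
It fails at once if a bystander (pan, bur block or plaster model) was moved by more than 20 mm (distance of any of pan, burs, model from where it was at the start of the episode above 0.02 m).
It also fails if it takes over 64 s, if anything falls off the work surface, if the arm or the gripper's body presses on something with over 40 N, if the wrist force passes 120 N, or if a joint passes its speed limit or range.

### The arm

A 7-joint arm with a two-finger parallel gripper is mounted at the origin on the work surface. World frame = base frame: x ahead of the robot, y to its left, z up, the work surface at z = 0. Lengths are in m, angles in rad, forces in N, time in s.
With the tool pointing down it reaches from about 0.4 to 0.85 m from the base axis. Payload 6.9 kg.
Tool frame: the origin (TCP) lies midway between the tips of the shut fingers; the grasp point (between the pads) lies behind it (ctrl.pinch_z is the z of the grasp point in the tool frame, in m); z points along the fingers, y is the line along which they close (so a half turn about z gives the same grasp; the last joint's range is limited). The gripper opens to 85 mm and grips with 20 to 120 N. Pads are 22 mm wide; open, the fingers measure 114 mm over their backs; the gripper's body (76 mm by 85 mm) begins 54 mm behind the grasp point. The pads swing forward as they close: fully open they stand 13 mm farther back than shut.
Start: joints at [1.272, 0.507, -0.238, 1.5, 0.126, 1.149, -0.155], TCP at [0.246, -0.574, 0.231] pointing down, gripper open.
Joint ranges: [-3.08, 3.08], [-0.24, 2.05], [-1.43, 1.35], [0, 2.5], [-1.52, 4.66], [0.17, 1.96], [-2.89, 2.89]. Speed limits (rad/s): [2.39, 2.39, 3.14, 3.14, 3.14, 3.14, 3.14].

### API

Orientations are given as a unit quaternion [w, x, y, z].
In Python, from station import ctrl, get_state, vision, ticket, models gives the robot as it stands. Calls block until the motion is done:
- ctrl.movep(position, orientation): joint-space move of the TCP to a pose.
- ctrl.movel(position, frame=None, max_speed=0.15): straight line of the TCP; frame=None keeps the orientation; max_speed is the mean speed in m/s.
- ctrl.set_joints(angles): joint-space move.
- ctrl.ungrasp() and ctrl.close_gripper(force=None): open the fingers fully, or close them until they stop; force is the grip in N (None keeps the last).
- ctrl.pause(seconds).
- ctrl.ik(position, orientation): joint angles nearest the present ones, or None.
- get_state(): the state.
- vision.grab_frame(name): name is "scene" or "top"; returns (picture, depth): 384x512x3 uint8, blue, green, red; 384x512 float32, m along the optical axis (not along the pixel's ray), 0 where there is no reading.
- vision.camera_info(name): a dict with "mtx" (3x3 intrinsics, pixels), "R" (3x3) and "t" (3): a world point X has camera coordinates R X + t. Camera axes: x right, y down, z forward; pixel columns grow to the right and rows downward; lengths in m; the calibration is good to about 2 mm. A picture is of the moment at which its call begins. camera_info takes no time and is no camera call.
A pose or a line that the arm cannot do raises ctrl.Unreachable and nothing moves.
- ticket.close_job(): hands the job in; it is judged then, once.
Trained networks look in the newest picture that a camera, given by its name, has taken for a name from the list of things; names that differ only in an ending like _2 or _b are one class to them, and where a whole thing is asked for, a point or a joint stands for the part that bears it (a point fixed in the world has none). Each returns a list of dicts, best first, with "p" (0 to 1); they miss things now and then, are a little off and sometimes report something else, mostly with a low value. They report only what shows in the picture. A call takes as long as a camera call.
- models.recognise(camera, target): "point" ([column, row] in pixels, amid what is visible of it).
- models.masks_of(camera, target): "mask" (384x512 bool, what is visible of it) and "point" ([column, row] in pixels, amid what is visible of it).
The state is a dict: "time": time; "qpos": joint angles; "qd": joint speeds; "tau": joint torques, N m; "tcp_pos": TCP position; "eef_rot": TCP orientation; "contact_force": force on the tool from outside, world axes, zero at the start; "wrist_torque": the same for the moment, N m; "width": finger opening in m; "gripper_force": force on a finger pad.
Only numpy, scipy, OpenCV 4.12 (cv2) and the standard library are available. Lean on these libraries where they do the work, as an engineer would, in place of code of your own. Each camera call takes 0.05 s, during which the arm holds its last target. There are 200 camera calls.

## Working session

There is one attempt and no reset: what is moved stays moved. The work goes in short steps, each a Python script; the robot and the scene stay as the last script left them, time stands still between calls to the robot, and variables do not carry over. Pictures are saved under pics/ and viewed, at most 10 in all, crops included, and the job is handed in when it is done.

```bash
ls; mkdir -p pics; cat > h.py <<'E'
import numpy as np, cv2
from station import ctrl, get_state, vision, ticket, models
def cloud(name):
    im,d=vision.grab_frame(name); c=vision.camera_info(name)
    v,u=np.indices(d.shape); K=np.array(c["mtx"])
    P=np.stack([(u-K[0,2])/K[0,0]*d,(v-K[1,2])/K[1,1]*d,d],-1)
    W=(P-np.array(c["t"]))@np.array(c["R"])
    W[d==0]=np.nan
    return im,W
E
python3 - <<'E'
from h import *
print(ctrl.pinch_z, get_state()["eef_rot"], get_state()["time"])
C={}
for n in ("top","scene"):
    im,W=cloud(n); cv2.imwrite(f"pics/{n}0.png",im); np.save(f"{n}0.npy",W)
    for t in ("lower","upper","jar","coaster","pan","burs","model"):
        r=models.masks_of(n,t)[:2]
        for k,q in enumerate(r):
            w=W[q["mask"]]; w=w[~np.isnan(w[:,0])]
            print(n,t,round(q["p"],2),np.round(q["point"]),len(w),np.round(np.median(w,0),3),np.round(np.percentile(w,2,0),3),np.round(np.percentile(w,98,0),3))
            if k==0: np.save(f"m_{n}_{t}.npy",q["mask"])
E
```

```text
pics
-0.0187 [-8.78866009e-04  9.79581893e-01  2.01043528e-01 -2.04025077e-04] 0.0
top lower 0.94 [341. 219.] 1395 [ 0.499 -0.253  0.016] [ 0.44  -0.331  0.001] [ 0.642 -0.218  0.077]
top upper 0.79 [186. 219.] 814 [0.495 0.216 0.061] [ 0.449  0.165 -0.001] [0.618 0.277 0.071]
top coaster 0.68 [254. 202.] 675 [0.552 0.013 0.004] [ 0.512 -0.027 -0.001] [0.593 0.053 0.009]
top pan 0.7 [183. 218.] 853 [0.493 0.215 0.061] [ 0.446  0.164 -0.002] [0.621 0.274 0.071]
top pan 0.65 [261. 133.] 2786 [0.774 0.002 0.005] [ 0.703 -0.085 -0.   ] [0.832 0.089 0.057]
top burs 0.88 [ 95. 238.] 406 [0.441 0.494 0.026] [ 0.408  0.463 -0.001] [0.471 0.535 0.045]
top burs 0.19 [187. 217.] 759 [0.498 0.215 0.062] [ 0.449  0.168 -0.   ] [0.618 0.274 0.071]
top model 0.94 [415. 254.] 441 [ 0.405 -0.484  0.023] [ 0.369 -0.519  0.008] [ 0.441 -0.452  0.031]
scene lower 0.57 [159. 219.] 1169 [ 0.503 -0.25   0.017] [ 0.447 -0.333  0.001] [ 0.65  -0.217  0.076]
scene upper 0.66 [300. 160.] 749 [0.479 0.215 0.054] [ 0.421  0.167 -0.   ] [0.631 0.283 0.07 ]
scene jar 0.56 [151. 216.] 274 [ 0.563 -0.262  0.066] [ 0.538 -0.28   0.027] [ 0.571 -0.244  0.082]
scene jar 0.4 [241. 198.] 517 [0.559 0.015 0.003] [ 0.517 -0.026 -0.002] [0.599 0.054 0.008]
scene coaster 0.73 [239. 197.] 523 [0.556 0.015 0.003] [ 0.508 -0.026 -0.002] [0.598 0.055 0.008]
scene pan 0.6 [267. 246.] 3504 [0.76  0.006 0.009] [ 0.706 -0.087 -0.001] [0.836 0.091 0.055]
scene burs 0.51 [359. 136.] 262 [0.451 0.495 0.024] [ 0.408  0.467 -0.   ] [0.478 0.539 0.043]
scene model 0.8 [ 67. 213.] 406 [ 0.418 -0.486  0.02 ] [ 0.381 -0.522  0.003] [ 0.446 -0.449  0.03 ]
```

```bash
python3 - <<'E'
import cv2
a=cv2.imread("pics/top0.png")[110:290,130:430]; cv2.imwrite("pics/top0c.png",cv2.resize(a,(800,480),interpolation=cv2.INTER_CUBIC))
a=cv2.imread("pics/scene0.png"); cv2.imwrite("pics/s0c.png",cv2.resize(a[100:300,60:400],(800,470),interpolation=cv2.INTER_CUBIC))
E
```

```text
(no output)
```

View pics/top0c.png

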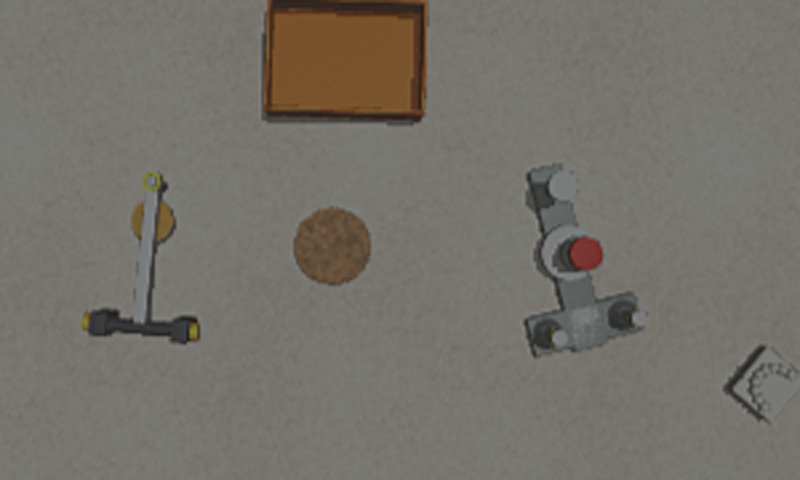

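View pics/s0c.png

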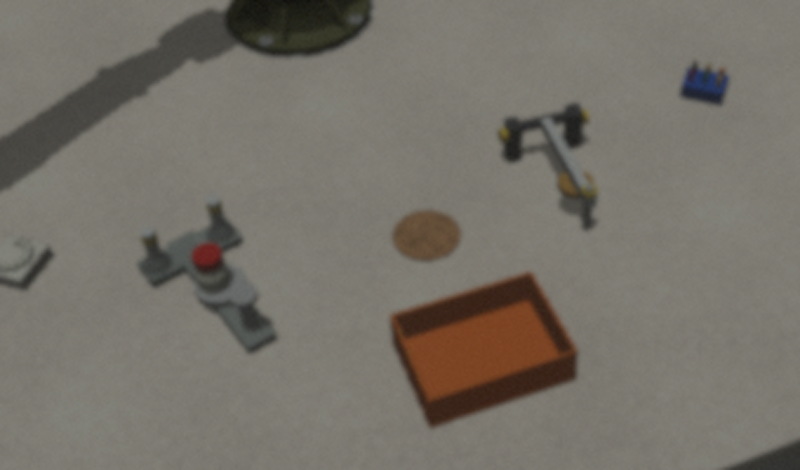

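```bash
cat > fit.py <<'E'
from h import *
from scipy.optimize import least_squares
def box(p,c,h):
    q=np.abs(p-c)-h; return np.linalg.norm(np.maximum(q,0),axis=1)+np.minimum(q.max(1),0)
def cyl(p,x,y,r,z0,z1):
    q=np.c_[np.hypot(p[:,0]-x,p[:,1]-y)-r,np.abs(p[:,2]-(z0+z1)/2)-(z1-z0)/2]
    return np.linalg.norm(np.maximum(q,0),axis=1)+np.minimum(q.max(1),0)
B=lambda p,x0,x1,y0,y1,z0,z1: box(p,np.array([x0+x1,y0+y1,z0+z1])/2,np.array([x1-x0,y1-y0,z1-z0])/2)
def lower(p,jar=True):
    s=[B(p,-.1075,.1075,-.02,.02,0,.014),B(p,-.1,-.06,-.065,.065,0,.014),cyl(p,.005,0,.032,0,.025),
       cyl(p,-.08,.045,.009,0,.075),cyl(p,-.08,-.045,.009,0,.075),cyl(p,.08,0,.017,.065,.075),cyl(p,.08,0,.008,0,.07)]
    if jar: s.append(cyl(p,.005,0,.02,.025,.08))
    return np.min(s,0)
def upper(p):
    s=[B(p,-.08,.086,-.007,.007,.046,.064),B(p,-.093,-.067,.035,.055,0,.064),B(p,-.093,-.067,-.055,-.035,0,.064),
       B(p,-.087,-.073,-.064,.064,.045,.062),cyl(p,.08,0,.006,0,.074),cyl(p,.038,0,.024,.036,.046)]
    return np.min(s,0)
def fit(sdf,pts,x0,z=False):
    def res(v):
        c,s=np.cos(v[2]),np.sin(v[2]); d=pts-np.array([v[0],v[1],v[3] if z else 0])
        return sdf(np.c_[c*d[:,0]+s*d[:,1],-s*d[:,0]+c*d[:,1],d[:,2]])
    r=least_squares(res,x0,loss="cauchy",f_scale=.002,x_scale=[.01,.01,.1,.01][:len(x0)])
    return r.x,np.median(np.abs(r.fun))
def near(W,c,r,z0=.006,z1=.2):
    with np.errstate(invalid="ignore"):
        return W[(np.hypot(W[...,0]-c[0],W[...,1]-c[1])<r)&(W[...,2]>z0)&(W[...,2]<z1)]
E
python3 - <<'E'
from fit import *
W={n:np.load(n+"0.npy") for n in("top","scene")}
for src in (["top"],["scene"],["top","scene"]):
    L=np.vstack([near(W[n],(.54,-.265),.15) for n in src]); U=np.vstack([near(W[n],(.53,.215),.14) for n in src])
    print(src,len(L),len(U))
    for y in (.15,.3): print(" lower",np.round(fit(lower,L,[.54,-.26,y])[0],4),fit(lower,L,[.54,-.26,y])[1])
    for y in (-.1,.1): print(" upper",np.round(fit(upper,U,[.53,.215,y])[0],4),fit(upper,U,[.53,.215,y])[1])
    J=np.vstack([near(W[n],(.555,-.26),.05,.076) for n in src]); print(" jar",len(J),np.round((J.min(0)+J.max(0))/2,4),np.round(J.mean(0),4),np.round(np.ptp(J,0),3))
    for n in src:
        m=np.load(f"m_{n}_coaster.npy"); P=W[n][m]; im=0
        (c,r)=cv2.minEnclosingCircle(P[:,:2].astype(np.float32)); print(" coaster",n,np.round(np.nanmean(P,0),4),c,r)
for p in ((.55,-.26,.12),(.54,.2,.12)): print(ctrl.ik(p,[0,1,0,0]))
E
```

```text
['top'] 1530 792
 lower [ 0.5459 -0.2598  0.2533] 0.0014552017535641951
 lower [ 0.5459 -0.2598  0.2533] 0.0014552017528156672
 upper [ 0.54    0.2173 -0.0759] 0.0011677223570334214
 upper [ 0.54    0.2173 -0.0757] 0.0011718268638647826
 jar 122 [ 0.5489 -0.2633  0.081 ] [ 0.549  -0.2638  0.0804] [0.032 0.035 0.009]
 coaster top [0.5525 0.0129 0.0041] (0.5524953007698059, 0.012731638737022877) 0.04616794362664223
['scene'] 1418 748
 lower [ 0.5471 -0.2568  0.2554] 0.0014714571768559385
 lower [ 0.5471 -0.2568  0.2554] 0.0014714571768559385
 upper [ 0.5428  0.2203 -0.0748] 0.0012174410245731904
 upper [ 0.5428  0.2203 -0.0748] 0.001217456258309213
 jar 101 [ 0.5519 -0.2617  0.0801] [ 0.5524 -0.2616  0.0794] [0.036 0.035 0.007]
 coaster scene [0.5557 0.0151 0.003 ] (0.5531709790229797, 0.01807371899485588) 0.050592392683029175
['top', 'scene'] 2948 1540
 lower [ 0.5466 -0.258   0.2539] 0.0015672637221019825
 lower [ 0.5466 -0.258   0.2539] 0.0015672630723287846
 upper [ 0.5418  0.2191 -0.0774] 0.0014696098331139842
 upper [ 0.5418  0.2191 -0.0774] 0.0014696098331139842
 jar 223 [ 0.5513 -0.2626  0.081 ] [ 0.5506 -0.2628  0.08  ] [0.037 0.036 0.009]
 coaster top [0.5525 0.0129 0.0041] (0.5524953007698059, 0.012731638737022877) 0.04616794362664223
 coaster scene [0.5557 0.0151 0.003 ] (0.5531709790229797, 0.01807371899485588) 0.050592392683029175
[ 0.51726007  0.58461496 -0.18597413  1.69411126  0.13331823  0.87523237
 -1.2949008 ]
[-0.07005909  0.57726973 -0.51376361  1.77982895  0.35609302  0.87782596
 -2.3158463 ]
```

```bash
cat >> h.py <<'E'
from scipy.spatial.transform import Rotation as Ro
def down(phi):
    y=np.array([np.cos(phi),np.sin(phi),0]); z=np.array([0,0,-1.])
    q=Ro.from_matrix(np.c_[np.cross(y,z),y,z]).as_quat(); return np.r_[q[3],q[:3]]
def st(l):
    s=get_state(); print(l,round(s["time"],2),np.round(s["tcp_pos"],4),"w",round(s["width"],4),"gf",np.round(s["gripper_force"],1),"F",np.round(s["contact_force"],1),"M",np.round(s["wrist_torque"],2))
PZ=ctrl.pinch_z  # negative: grasp point lies behind TCP
def P(x,y,z): return [x,y,z+PZ]   # TCP position for grasp point at x,y,z
E
python3 - <<'E'
from h import *
J=(.551,-.2622); C=(.554,.014)
for s in (1,-1):
    print(s,[None if (q:=ctrl.ik(P(*p),down(a+s*np.pi/2))) is None else np.round(q,2) for p,a in (((*J,.06),.254),((*C,.06),.254),((.501,.222,.055),-.077),((.507,-.268,.17),.254))])
s=1 if get_state()["qpos"] is None else -1
qs=ctrl.ik(P(*J,.06),down(.254+np.pi/2)); qm=ctrl.ik(P(*J,.06),down(.254-np.pi/2))
s=1 if qm is None or (qs is not None and abs(qs[6])<abs(qm[6])) else -1
print("use",s); o=down(.254+s*np.pi/2)
ctrl.ungrasp()
ctrl.movep(P(*J,.17),o); st("above")
ctrl.movel(P(*J,.060),max_speed=.1); st("at")
ctrl.close_gripper(30); st("closed")
ctrl.movel(P(*J,.14)); st("up")
im,W=cloud("scene"); cv2.imwrite("pics/s1.png",cv2.resize(im[100:300,60:400],(800,470)))
E
```

```text
1 [array([ 0.9 ,  0.83, -0.87,  1.75,  0.77,  0.94,  1.53]), array([ 0.49,  0.79, -0.94,  1.91,  0.83,  0.89,  0.95]), array([-0.04,  0.7 , -0.67,  1.93,  0.64,  0.74,  0.41]), array([ 1.03,  0.66, -0.98,  1.75,  0.62,  1.08,  1.66])]
-1 [array([ 0.53,  0.69, -0.21,  1.76,  0.2 ,  0.72, -1.1 ]), array([ 0.11,  0.63, -0.28,  1.91,  0.27,  0.64, -1.66]), array([-0.26,  0.64, -0.32,  1.93,  0.32,  0.62, -2.42]), array([ 0.61,  0.51, -0.26,  1.75,  0.16,  0.9 , -1.03])]
use -1
above 2.64 [ 0.5504 -0.2639  0.1515] w 0.0854 gf 0.0 F [-0.4  0.1  0.7] M [-0.01  0.05 -0.04]
at 3.89 [ 0.5515 -0.2624  0.0419] w 0.0852 gf 0.0 F [-0.1  0.9  0.4] M [-0.02  0.03  0.03]
closed 4.4 [ 0.5512 -0.2623  0.0419] w 0.0378 gf 29.8 F [-0.9  1.2  6.2] M [ 0.03  0.31 -0.03]
up 5.08 [ 0.5504 -0.262   0.1205] w 0.0376 gf 30.2 F [-0.  -0.2 -1.8] M [-0.02  0.   -0.07]
```

View pics/s1.png

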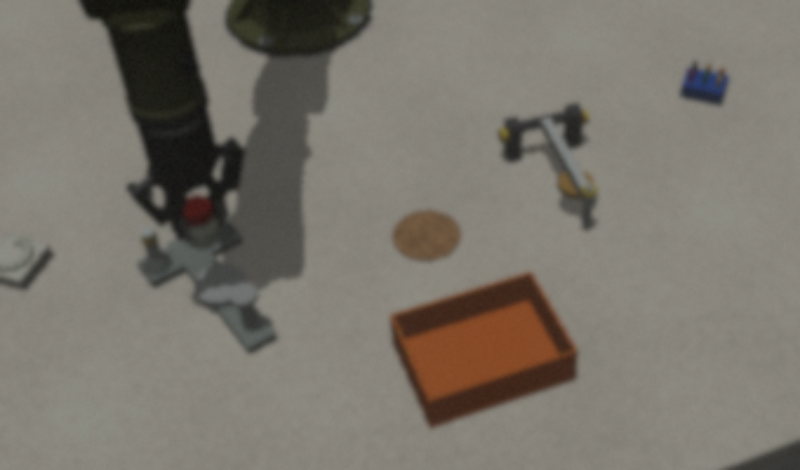

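The jar is held upright in the fingers (crop pixel about 200,220) and the steel plate below it is clear (225,290). Now I place it.

```bash
python3 - <<'E'
from h import *
C=(.554,.014); o=down(.254-np.pi/2)
ctrl.movep(P(*C,.14),o); st("over")
ctrl.movel([*C,.045],max_speed=.12); ctrl.movel([*C,.0215],max_speed=.03); ctrl.pause(.3); st("low")
for z in (.0195,.018,.0165):
    if get_state()["contact_force"][2]>2: break
    ctrl.movel([*C,z],max_speed=.02); ctrl.pause(.1); st("lower")
ctrl.ungrasp(); st("open")
ctrl.movel([*C,.13],max_speed=.12)
ctrl.movep(P(.501,.222,.17),down(-.077-np.pi/2)); st("over upper")
from fit import *
for n in ("top","scene"):
    im,W=cloud(n); cv2.imwrite(f"pics/{n}2.png",im); np.save(n+"2.npy",W)
    J=near(W,C,.045,.05,.075); print(n,"jar",len(J),np.round(J.mean(0),4),np.round(J.max(0)-J.min(0),3))
    p=near(W,(.551,-.257),.14); print(n,"lower",fit(lambda q:lower(q,False),p,[.5466,-.258,.254]))
a=cv2.imread("pics/scene2.png")[100:300,60:400];cv2.imwrite("pics/s2.png",cv2.resize(a,(800,470)))
E
```

```text
over 6.2 [0.5542 0.012  0.121 ] w 0.0376 gf 30.2 F [-0.3 -0.9  0. ] M [-0.01  0.01 -0.01]
low 8.22 [0.5541 0.014  0.0216] w 0.0379 gf 30.2 F [ 1.  -1.  -1.3] M [ 0.05 -0.03  0.01]
lower 8.57 [0.5543 0.014  0.0208] w 0.0379 gf 31.5 F [-3.5 -0.6 13.4] M [-0.1   0.71  0.  ]
open 9.1 [0.5539 0.014  0.0193] w 0.0856 gf 0.0 F [0.  0.  0.3] M [-0.04  0.02 -0.01]
over upper 11.04 [0.5014 0.2205 0.1507] w 0.0854 gf 0.0 F [-0.1 -0.9  0.5] M [-0.06  0.    0.06]
top jar 117 [0.5514 0.0136 0.0596] [0.036 0.033 0.009]
top lower (array([ 0.54600013, -0.25919103,  0.25515598]), np.float64(0.001506993445651048))
scene jar 97 [0.5563 0.0152 0.0578] [0.04  0.036 0.012]
scene lower (array([ 0.54757555, -0.25615824,  0.25738022]), np.float64(0.001385483464827194))
```

View pics/s2.png

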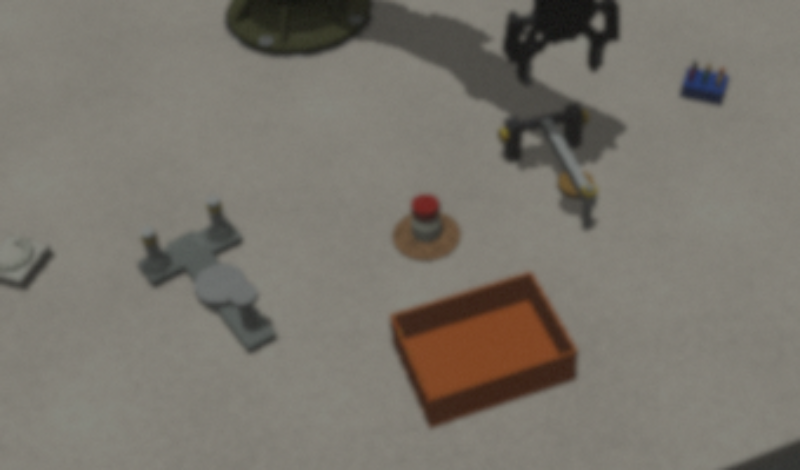

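The jar stands upright at the coaster's centre (crop pixel about 426,220), and the upper arm is undisturbed below the gripper. Next I grasp the arm, lift it and check it.

```bash
python3 - <<'E'
from fit import *
b=(.501,.2222); o=down(-.077-np.pi/2)
ctrl.movel(P(*b,.10),max_speed=.12); ctrl.movel(P(*b,.055),max_speed=.08); st("at")
ctrl.close_gripper(80); ctrl.pause(.2); st("closed")
ctrl.movel(P(*b,.085),max_speed=.05); st("lift1")
ctrl.movel(P(*b,.19),max_speed=.1); ctrl.pause(.3); st("up")
for n in ("top","scene"):
    im,W=cloud(n); cv2.imwrite(f"pics/{n}3.png",im); np.save(n+"3.npy",W)
a=cv2.imread("pics/scene3.png")[60:260,200:440];cv2.imwrite("pics/s3.png",cv2.resize(a,(720,600)))
E
```

```text
at 12.58 [0.5012 0.2224 0.0365] w 0.0856 gf 0.0 F [-0.2  0.1 -0.6] M [0.   0.01 0.04]
closed 13.44 [0.5011 0.2219 0.0366] w 0.013 gf 78.8 F [-1.1 -1.3  6.3] M [-0.4   0.25  0.11]
lift1 14.19 [0.5009 0.2221 0.0663] w 0.013 gf 77.9 F [ 0.4  0.3 -4. ] M [ 0.01 -0.04  0.04]
up 15.69 [0.5009 0.2222 0.171 ] w 0.0125 gf 77.9 F [-0.5  0.1 -3.7] M [ 0.04 -0.07  0.01]
```

View pics/s3.png

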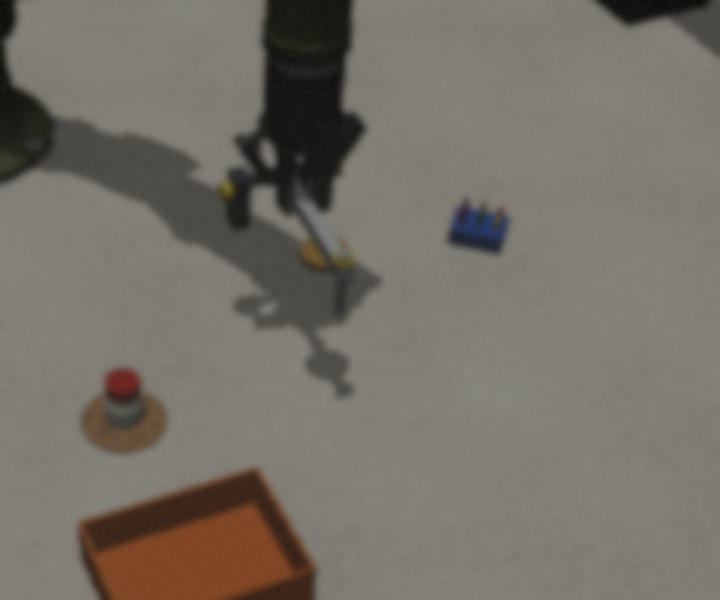

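The arm hangs level in the gripper by the balance point (crop pixel about 310,210), clear of the bench. I carry it over the lower frame and measure it there.

```bash
cat > chk.py <<'E'
from fit import *
def fit6(W,x0,c,zlo):
    pts=np.vstack([near(w,c,.16,zlo,x0[2]+.08) for w in W])
    # drop gripper region: points above beam near grasp
    def loc(v): return (pts-v[:3])@Ro.from_euler("ZYX",v[3:]).as_matrix()
    l=loc(x0); keep=(np.abs(l[:,0]+.041)>.02)&~((l[:,2]>.07)&(l[:,0]<.06)); pts=pts[keep]; f=(upper(loc(x0)))<.03; pts=pts[f]
    r=least_squares(lambda v:upper(loc(v)),x0,loss="cauchy",f_scale=.002,x_scale=[.01]*3+[.1]*3)
    return np.round(r.x,4),len(pts),round(float(np.median(np.abs(r.fun))),4)
E
python3 - <<'E'
from chk import *
W=[np.load(n+"3.npy") for n in("top","scene")]
print(fit6(W,[.5418,.219,.1345,-.077,0,0],(.54,.22),.08))
t=(.5070,-.2681)
ctrl.movep(P(*t,.19),down(.256-np.pi/2)); ctrl.pause(.4); st("over")
W=[]
for n in ("top","scene"):
    im,w=cloud(n); W.append(w); cv2.imwrite(f"pics/{n}4.png",im)
for k in (W,W[:1],W[1:]): print(fit6(k,[.5467,-.2577,.135,.256,0,0],(.547,-.258),.09))
a=cv2.imread("pics/scene4.png")[100:300,60:300];cv2.imwrite("pics/s4.png",cv2.resize(a,(720,600)))
E
```

```text
(array([ 0.5421,  0.2209,  0.1344, -0.0819, -0.0087, -0.0007]), 1289, 0.0013)
over 17.98 [ 0.5071 -0.2678  0.1713] w 0.0127 gf 77.9 F [ 0.2 -0.3 -4.7] M [-0.03  0.03 -0.05]
(array([ 0.5467, -0.2553,  0.1346,  0.2587, -0.0065,  0.0097]), 1447, 0.0012)
(array([ 0.5457, -0.2569,  0.1348,  0.2612, -0.0119,  0.0118]), 697, 0.0009)
(array([ 0.5465, -0.2542,  0.1344,  0.2555,  0.0061,  0.0078]), 750, 0.001)
```

View pics/s4.png

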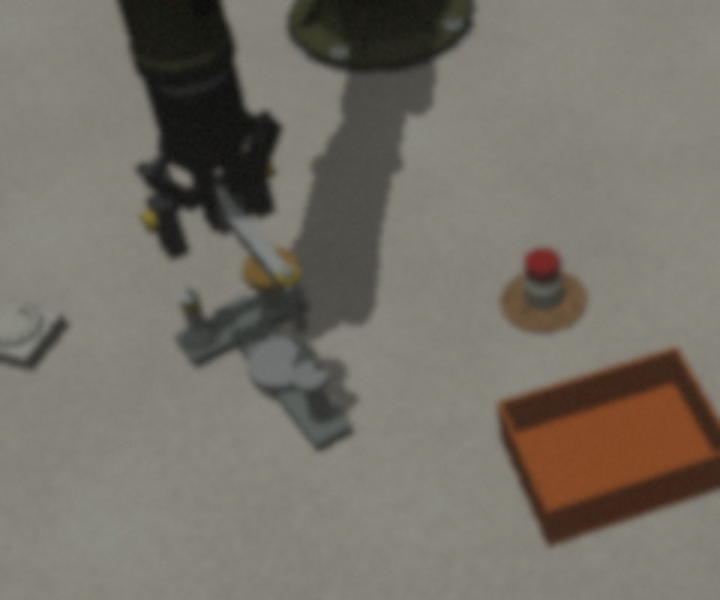

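The arm hangs level above the lower frame. In each camera the fit puts it within about 2 mm of true. I lower it to the final height, check the speed and hand it in.

```bash
python3 - <<'E'
from chk import *
ctrl.movel(P(.5070,-.2700,.171),max_speed=.04); ctrl.pause(.8); st("final")
W=[cloud(n)[1] for n in("top","scene")]
print(fit6(W,[.5467,-.2577,.116,.256,0,0],(.547,-.258),.082)); print(np.abs(get_state()["qd"]).max())
print(near(W[0],(.554,.014),.045,.05,.075).mean(0))
print(ticket.close_job())
E
```

```text
final 19.5 [ 0.507  -0.27    0.1523] w 0.0129 gf 77.9 F [ 0.7 -1.  -4.1] M [-0.01  0.03  0.  ]
(array([ 0.5462, -0.2573,  0.1155,  0.2587, -0.0038,  0.0113]), 1408, 0.0013)
0.0018915587837243886
[0.55158373 0.01358456 0.0593773 ]
the job is handed in; nothing more can be done
None
```

I handed the job in at about 19.5 s: the jar stands upright on the coaster, and the upper arm is held level by its balance point about 4 cm above the lower frame, measured within about 1 mm of true; I have not seen the verdict.

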